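# Push the bare sleeve out of the tube carrier

## Robot

A 6-joint arm with a two-finger parallel gripper is mounted at the origin on the work surface. World frame = base frame: x ahead of the robot, y to its left, z up, the work surface at z = 0. Lengths are in m, angles in rad, forces in N, time in s.
With the tool pointing down it reaches from about 0.375 to 0.975 m from the base axis. Payload 3.8 kg.
Tool frame: the origin (TCP) lies midway between the tips of the shut fingers; the grasp point (between the pads) lies 19 mm behind it; z points along the fingers, y is the direction in which the jaws open and shut (so a half turn about z gives the same grasp; the last joint's range is limited). The gripper opens to 85 mm and grips with 20 to 120 N. Pads are 22 mm wide; open, the fingers measure 114 mm over their backs; the gripper's body (76 mm by 85 mm) begins 54 mm behind the grasp point. The pads swing forward as they close: fully open they stand 13 mm farther back than shut.
Start: joints at [1.252, 0.264, 1.604, -0, 1.274, -0.037], TCP at [0.188, 0.648, 0.197] pointing down, gripper open.
Joint ranges: [-2.63, 2.63], [-0.94, 2.18], [0.31, 2.57], [-1.31, 4.45], [0, 2.66], [-2.55, 2.55]. Speed limits (rad/s): [2.57, 2.57, 3.14, 3.14, 3.14, 3.14].

## Interface

Orientations are given as a rotation vector (axis times angle).
In Python, from workcell import bot gives the robot as it stands.
- The arm moves only by the shell command python3 -m inch 'ROWS' [FORCE]. ROWS is JSON, a list of rows, each an object of numbers: "dx", "dy", "dz": the shift along the tool's x, y, z in m; "ax", "ay", "az": the turn, a rotation vector about the tool's x, y, z in degrees; "fingers": the opening, from -1 (shut) to 1 (fully open). A call has 1 to 20 rows; each row is the pose to reach, as a shift and turn from the pose measured when the call began, along the tool's axes at that moment; what a row does not reach only later rows make up. A row lasts 1/8 s, in which the tool goes at most 62.5 mm and 10.7 degrees, less where a joint would pass 70% of its speed; a pose out of reach is approached as far as the arm can. A call with a gripper value outside its range is refused whole. The fingers move at their own pace and stop on an object; FORCE is the grip in N (left out, the last holds). Time passes only in rows, so rows that repeat a pose let the fingers close. It gives the time, the measured TCP pose, the force and the opening at its end, in the units of the state.
- bot.read_state(): the state, without advancing time (a new reading comes with each control period).
- bot.read_camera(name): name is "side" or "top"; returns (picture, depth): 480x640x3 uint8, blue, green, red; 480x640 float32, m along the optical axis (not along the pixel's ray), 0 where there is no reading.
- bot.get_calibration(name): a dict with "intrinsics" (3x3 intrinsics, pixels), "view" (4x4, takes a point from world to camera coordinates). Camera axes: x right, y down, z forward; pixel columns grow to the right and rows downward; lengths in m; the calibration is good to about 2 mm. A picture is of the moment at which its call begins. get_calibration takes no time and is no camera call.
- bot.finish_job(): hands the job in, once; it reports no verdict.
Trained networks look in the newest picture that a camera, given by its name, has taken for a name from the list of things; names that differ only in an ending like _2 or _b are one class to them, and where a whole thing is asked for, a point or a joint stands for the part that bears it (a point fixed in the world has none). Each returns a list of dicts, best first, with "p" (0 to 1); they miss things now and then, are a little off and sometimes report something else, mostly with a low value. They report only what shows in the picture. A call takes as long as a camera call.
- bot.masks_of(camera, thing): "region" (480x640 bool, what is visible of it) and "box" ([left, top, right, bottom] in pixels, round what is visible of it).
The state is a dict: "time": time; "q": joint angles; "joint_vel": joint speeds; "joint_torque": joint torques, N m; "tool_pos": TCP position; "tcp_rot": TCP orientation; "wrist_force": force on the tool from outside, world axes, zero at the start; "torque": the same for the moment, N m; "width": opening from 0.0 (shut) to 1.0 (fully open).
Only numpy, scipy, OpenCV 4.12 (cv2) and the standard library are available. Lean on these libraries where they do the work, as an engineer would, in place of code of your own. Each camera call takes 0.05 s, during which the arm holds its last target. There are 200 camera calls.

## Task

One bore of the white tube carrier holds a bare grey sleeve with no tube in it. Take the thicker of the two push rods from the wooden stand, put it into that bore from above and push the sleeve down and out, so that it drops into the tray below. Leave the rod standing in that bore with its collar resting on the carrier, and do not disturb the other sleeve, which holds a tube.

Things in the scene. Friction and masses are not known exactly. Their poses are not given: they have to be found in the camera images.
- carrier: Fixed white carrier: block 80 x 200 x 45 mm, top 113 mm, underside 68 mm above the table, over a 140 x 210 mm tray (floor 4 mm, rim 22 mm). Three vertical through bores, 43 mm wide, at x = 0, y = -60, 0, +60 mm. Middle bore empty; one outer bore holds the bare sleeve, the other the sleeve with a tube. Origin on the table under the block's middle; z up, y along the row.
- sleeve_mid (a point): Middle of the bare grey sleeve: ring 40 mm wide, 40 mm long, 14 mm hole along its z axis, 50 g. Starts upright in an outer bore, top 3 mm below the carrier's top (middle 90 mm above the table). Rubber strips in the bore hold it by friction (a push of a few newtons moves it); pushed until its top is about 35 mm below the carrier's top, it falls. A loose sleeve lying elsewhere is not meant.
- rod_grip (a point): Handle middle of the thick steel rod, 0.2-0.35 kg. Round, z up: shaft 28 mm thick, 60 mm long, bevelled foot 20 mm wide; collar 64 mm wide, 6 mm thick; handle 28 mm thick, 60 mm tall. This point: 96 mm above the foot, 36 mm above the collar's underside. Starts hung by its collar in a fixed plywood stand 80 x 210 x 85 mm; a thin rod (handle 16 mm, same height) hangs 110 mm away in the same stand.
- tubed_mid (a point): Middle of the other grey sleeve, 40 mm wide and 40 mm long, with a capped tube standing in it that rises 32 mm above the carrier's top. It sits upright in the other outer bore, held in the same way, and stays there.

How it is judged:
On the way, in this order (a step that is already met when the one before it is completed fails the run):
1. the thick rod's foot is in the bore of the bare sleeve while that sleeve is still in the carrier (z of rod_grip in the frame of carrier below 0.211 m and horizontal distance between rod_grip and sleeve_mid below 0.015 m and z of sleeve_mid in the frame of carrier above 0.072 m), for 0.05 s.
2. the bare sleeve has dropped out below the carrier (height (world z) of sleeve_mid below 0.045 m), for 0.1 s.
At the end, for the whole second after the job is handed in: The bare sleeve lies or stands in the tray under the carrier; the thick rod is let go and stands in the outer bore the sleeve came from, within 10 degrees of upright, its collar within 8 mm of the carrier's top; the sleeve with the tube is within 12 mm of where it was (height (world z) of sleeve_mid below 0.045 m and x of sleeve_mid in the frame of carrier between -0.07 and 0.07 m and y of sleeve_mid in the frame of carrier between -0.105 and 0.105 m and z of rod_grip in the frame of carrier between 0.135 and 0.157 m and x of rod_grip in the frame of carrier between -0.02 and 0.02 m and (y of rod_grip in the frame of carrier between 0.04 and 0.08 m or y of rod_grip in the frame of carrier between -0.08 and -0.04 m) and angle between rod_grip's own z axis and vertical below 0.18 rad and distance of tubed_mid from where it was at the start of the episode below 0.012 m); the robot touches nothing.
It fails at once if the sleeve with the tube is pushed or pulled more than 20 mm from its place (distance of tubed_mid from where it was at the start of the episode above 0.02 m).
It also fails if it takes over 40 s, if anything falls off the work surface, if the arm or the gripper's body presses on something with over 40 N, if the wrist force passes 120 N, or if a joint passes its speed limit or range.

## Working session

There is one attempt and no reset: what is moved stays moved. The work goes in short steps, Python scripts to look and compute and a shell command to move; the robot and the scene stay as the last step left them, time stands still between calls to the robot, and variables do not carry over. Pictures are saved under pics/ and viewed, about 8 in all and at most 12, crops included, and the job is handed in when it is done.

```bash
mkdir -p pics; cat > h.py <<'E'
import numpy as np,cv2
from workcell import bot
def cloud(name,depth):
    c=bot.get_calibration(name);K=np.array(c["intrinsics"]);V=np.array(c["view"])
    v,u=np.mgrid[:480,:640];p=np.stack([(u-K[0,2])*depth/K[0,0],(v-K[1,2])*depth/K[1,1],depth],-1)
    W=np.linalg.inv(V);return p@W[:3,:3].T+W[:3,3]
E
python3 - <<'E'
from h import *
for n in ("top","side"):
    im,d=bot.read_camera(n);P=cloud(n,d);cv2.imwrite(f"pics/{n}0.png",im);np.save(f"pics/{n}0.npy",P)
    V=np.array(bot.get_calibration(n)["view"]);print(n,"cam",np.linalg.inv(V)[:3,3].round(3))
    for t in("carrier","sleeve_mid","rod_grip","tubed_mid"):
        for m in bot.masks_of(n,t)[:3]:
            r=m["region"]&(d>0);q=P[r];print(t,round(m["p"],2),m["box"],np.median(q,0).round(3),q.min(0).round(3),q.max(0).round(3))
s=bot.read_state();print(s["tool_pos"],s["tcp_rot"],s["time"])
E
```

```text
top cam [ 0.321 -0.     1.096]
carrier 0.97 [354.4, 191.4, 494.0, 300.6] [ 0.508 -0.184  0.102] [ 0.437 -0.319 -0.004] [ 0.619 -0.067  0.145]
sleeve_mid 0.56 [377.4, 230.8, 405.0, 256.3] [ 0.514 -0.124  0.11 ] [ 0.493 -0.142  0.004] [ 0.532 -0.104  0.116]
rod_grip 0.94 [165.7, 203.5, 206.6, 240.5] [0.572 0.21  0.093] [0.547 0.184 0.084] [0.611 0.247 0.156]
tubed_mid 0.69 [449.3, 210.9, 472.0, 237.4] [ 0.533 -0.238  0.111] [ 0.518 -0.26   0.105] [ 0.555 -0.222  0.15 ]
side cam [ 0.298 -0.495  0.506]
carrier 0.87 [299.3, 260.3, 482.8, 466.0] [ 0.504 -0.215  0.077] [ 0.436 -0.302 -0.002] [0.615 0.029 0.145]
sleeve_mid 0.57 [343.2, 279.5, 380.0, 299.8] [ 0.515 -0.126  0.109] [ 0.494 -0.146  0.097] [ 0.533 -0.108  0.112]
tubed_mid 0.94 [407.9, 324.0, 448.6, 364.5] [ 0.534 -0.248  0.11 ] [ 0.518 -0.263  0.1  ] [ 0.558 -0.222  0.147]
[0.18769216 0.6483541  0.19705171] [-4.41169879e-01 -3.11046020e+00  8.72602496e-05] 0.5
```

```bash
python3 - <<'E'
from h import *
a=cv2.imread("pics/top0.png");P=np.load("pics/top0.npy")
c=cv2.resize(a[150:330,120:520],(800,360));cv2.imwrite("pics/c0.png",c)
def rect(box,z0,z1):
    l,t,r,b=box;m=np.zeros((480,640),bool);m[t:b,l:r]=1
    q=P[m&(P[...,2]>z0)&(P[...,2]<z1)][:,:2];rc=cv2.minAreaRect((q*1000).astype(np.float32));return len(q),np.array(cv2.boxPoints(rc)).round(0).tolist(),rc
print("carrier",rect((345,180,505,310),.109,.117))
print("rod handle",rect((160,190,215,250),.146,.166))
print("collar",rect((160,190,215,250),.086,.097))
print("stand",rect((120,150,330,300),.079,.0875))
E
```

```text
carrier (4691, [[465.0, -93.0], [506.0, -289.0], [585.0, -273.0], [545.0, -76.0]], ((525.2882690429688, -182.9444580078125), (80.98789978027344, 200.72889709472656), 11.660321235656738))
rod handle (240, [[562.0, 206.0], [588.0, 199.0], [595.0, 225.0], [569.0, 232.0]], ((578.505615234375, 215.48330688476562), (27.5770206451416, 26.894683837890625), 75.02445983886719))
collar (1331, [[527.0, 172.0], [605.0, 155.0], [627.0, 258.0], [548.0, 274.0]], ((576.6891479492188, 214.75460815429688), (104.30816650390625, 80.59192657470703), 78.18253326416016))
stand (3530, [[502.0, 70.0], [582.0, 52.0], [628.0, 258.0], [549.0, 276.0]], ((565.4100952148438, 164.0906982421875), (210.73193359375, 81.49895477294922), 77.23702239990234))
```

View pics/c0.png

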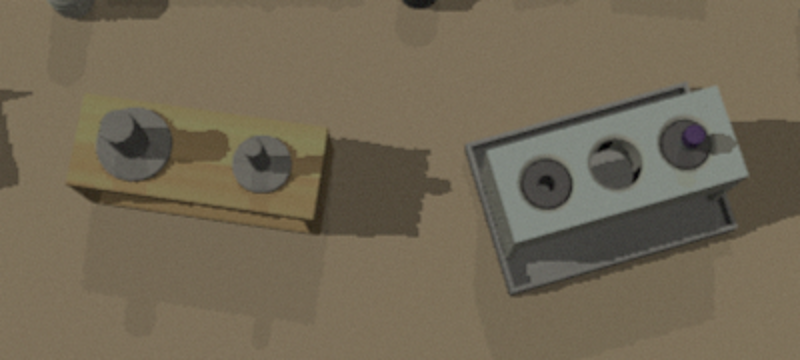

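The thick rod is at the left (crop 125,135). The bare sleeve is at crop (545,183), in the bore nearest the robot's middle, and the purple-capped tube is at (690,135). I'm moving above the thick rod.

```bash
python3 -m inch '[{"dz":-0.05,"fingers":1},{"dx":-0.06,"dy":-0.037,"dz":-0.05},{"dx":-0.11,"dy":-0.068,"dz":-0.05},{"dx":-0.16,"dy":-0.099,"dz":-0.05},{"dx":-0.21,"dy":-0.13,"dz":-0.05},{"dx":-0.26,"dy":-0.161,"dz":-0.05},{"dx":-0.31,"dy":-0.192,"dz":-0.05},{"dx":-0.36,"dy":-0.223,"dz":-0.05},{"dx":-0.41,"dy":-0.254,"dz":-0.05},{"dx":-0.46,"dy":-0.285,"dz":-0.05},{"dx":-0.495,"dy":-0.307,"dz":-0.05},{"dx":-0.495,"dy":-0.307,"dz":-0.05},{"dx":-0.495,"dy":-0.307,"dz":-0.05},{"dx":-0.495,"dy":-0.307,"dz":-0.05}]' 40
python3 - <<'E'
from h import *
P=np.load("pics/top0.npy")
from scipy.optimize import least_squares
m=np.zeros((480,640),bool);m[190:250,160:215]=1
q=P[m&(P[...,2]>.148)&(P[...,2]<.156)];print("handle top",len(q),q.mean(0))
(c,r)=cv2.minEnclosingCircle((q[:,:2]*1000).astype(np.float32));print(c,r)
s=bot.read_state();print(s["tool_pos"],s["tcp_rot"],s["q"])
E
```

```text
handle top 233 [0.57788982 0.21536946 0.15146355]
(577.966796875, 215.43154907226562) 14.34028148651123
[0.18769216 0.6483541  0.19705171] [-4.41169879e-01 -3.11046020e+00  8.72602496e-05] [ 1.25211519e+00  2.63913962e-01  1.60403437e+00 -8.48820798e-06
  1.27369930e+00 -3.68896446e-02]invalid input at $[0]: expected keys dx, dy, dz, ax, ay, az, fingers
```

```bash
python3 -m inch '[{"dx":0,"dy":0,"dz":-0.05,"ax":0,"ay":0,"az":0,"fingers":1},{"dx":-0.1,"dy":-0.062,"dz":-0.05,"ax":0,"ay":0,"az":0,"fingers":1},{"dx":-0.1,"dy":-0.062,"dz":-0.05,"ax":0,"ay":0,"az":0,"fingers":1},{"dx":-0.2,"dy":-0.124,"dz":-0.05,"ax":0,"ay":0,"az":0,"fingers":1},{"dx":-0.2,"dy":-0.124,"dz":-0.05,"ax":0,"ay":0,"az":0,"fingers":1},{"dx":-0.3,"dy":-0.186,"dz":-0.05,"ax":0,"ay":0,"az":0,"fingers":1},{"dx":-0.3,"dy":-0.186,"dz":-0.05,"ax":0,"ay":0,"az":0,"fingers":1},{"dx":-0.4,"dy":-0.248,"dz":-0.05,"ax":0,"ay":0,"az":0,"fingers":1},{"dx":-0.4,"dy":-0.248,"dz":-0.05,"ax":0,"ay":0,"az":0,"fingers":1},{"dx":-0.495,"dy":-0.307,"dz":-0.05,"ax":0,"ay":0,"az":0,"fingers":1},{"dx":-0.495,"dy":-0.307,"dz":-0.05,"ax":0,"ay":0,"az":0,"fingers":1},{"dx":-0.495,"dy":-0.307,"dz":-0.05,"ax":0,"ay":0,"az":0,"fingers":1},{"dx":-0.495,"dy":-0.307,"dz":-0.05,"ax":0,"ay":0,"az":0,"fingers":1}]' 40
cat > go.py <<'E'
import sys;from h import *
from scipy.spatial.transform import Rotation as R
s=bot.read_state();p=np.array(s["tool_pos"]);M=R.from_rotvec(s["tcp_rot"]).as_matrix()
print("t",s["time"],"p",p.round(4),"z",M[:,2].round(3),"y",M[:,1].round(3),"F",np.round(s["wrist_force"],1),"w",s["width"])
if len(sys.argv)>3: print("tool delta",(M.T@(np.array(sys.argv[1:4],float)-p)).round(4))
E
python3 go.py .578 .2155 .109
```

```text
time: 2.12
tool_pos: [0.5776, 0.2158, 0.247]
tcp_rot: [-0.442, -3.11, -0.0]
wrist_force: [0.2, -0.4, -0.1]
width: 1.0
t 2.125 p [0.5776 0.2158 0.247 ] z [-0.001  0.    -1.   ] y [0.279 0.96  0.   ] F [ 0.2 -0.4 -0.1] w 0.9999172790017959
tool delta [-0.0006 -0.0002  0.138 ]
```

```bash
python3 -m inch '[{"dx":-0.0005,"dy":0,"dz":0.05,"ax":0,"ay":0,"az":0,"fingers":1},{"dx":-0.0005,"dy":0,"dz":0.1,"ax":0,"ay":0,"az":0,"fingers":1},{"dx":-0.0005,"dy":0,"dz":0.138,"ax":0,"ay":0,"az":0,"fingers":1},{"dx":-0.0005,"dy":0,"dz":0.138,"ax":0,"ay":0,"az":0,"fingers":1},{"dx":-0.0005,"dy":0,"dz":0.138,"ax":0,"ay":0,"az":0,"fingers":-1},{"dx":-0.0005,"dy":0,"dz":0.138,"ax":0,"ay":0,"az":0,"fingers":-1},{"dx":-0.0005,"dy":0,"dz":0.138,"ax":0,"ay":0,"az":0,"fingers":-1},{"dx":-0.0005,"dy":0,"dz":0.138,"ax":0,"ay":0,"az":0,"fingers":-1},{"dx":-0.0005,"dy":0,"dz":0.138,"ax":0,"ay":0,"az":0,"fingers":-1},{"dx":-0.0005,"dy":0,"dz":0.138,"ax":0,"ay":0,"az":0,"fingers":-1},{"dx":-0.0005,"dy":0,"dz":0.138,"ax":0,"ay":0,"az":0,"fingers":-1},{"dx":-0.0005,"dy":0,"dz":0.138,"ax":0,"ay":0,"az":0,"fingers":-1}]' 80
python3 go.py
```

```text
time: 3.62
tool_pos: [0.5792, 0.2156, 0.1113]
tcp_rot: [0.443, 3.108, 0.002]
wrist_force: [-1.2, -1.6, 5.7]
width: 0.274
t 3.625 p [0.5792 0.2156 0.1113] z [ 0.002  0.001 -1.   ] y [0.279 0.96  0.001] F [-1.2 -1.6  5.7] w 0.2740700510922982
```

```bash
python3 -m inch '[{"dx":0,"dy":0,"dz":-0.03,"ax":0,"ay":0,"az":0,"fingers":-1},{"dx":0,"dy":0,"dz":-0.06,"ax":0,"ay":0,"az":0,"fingers":-1},{"dx":0,"dy":0,"dz":-0.1,"ax":0,"ay":0,"az":0,"fingers":-1},{"dx":0,"dy":0,"dz":-0.15,"ax":0,"ay":0,"az":0,"fingers":-1},{"dx":0,"dy":0,"dz":-0.15,"ax":0,"ay":0,"az":0,"fingers":-1},{"dx":0,"dy":0,"dz":-0.15,"ax":0,"ay":0,"az":0,"fingers":-1}]'
python3 go.py .5135 -.124 .2613
python3 - <<'E'
from h import *
for n in("side","top"):
    im,d=bot.read_camera(n);cv2.imwrite(f"pics/{n}1.png",im)
E
```

```text
time: 4.38
tool_pos: [0.5782, 0.2152, 0.2602]
tcp_rot: [0.443, 3.11, 0.001]
wrist_force: [0.5, 0.3, -3.7]
width: 0.277
t 4.375 p [0.5782 0.2152 0.2602] z [ 0.001  0.    -1.   ] y [0.279 0.96  0.001] F [ 0.5  0.3 -3.7] w 0.2774426971296492
tool delta [-0.0326 -0.3438 -0.0013]
```

View pics/side1.png

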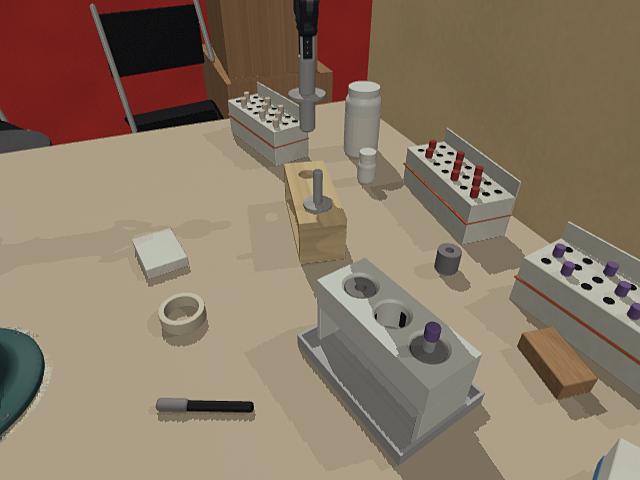

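The rod is gripped and hangs upright (side view 305,95), with the thin rod still in the stand. The bare bore is at (360,287) and the tube at (432,340). I'm carrying the rod over the bare bore.

```bash
python3 -m inch '[{"dx":-0.004,"dy":-0.04,"dz":0,"ax":0,"ay":0,"az":0,"fingers":-1},{"dx":-0.009,"dy":-0.09,"dz":0,"ax":0,"ay":0,"az":0,"fingers":-1},{"dx":-0.013,"dy":-0.14,"dz":0,"ax":0,"ay":0,"az":0,"fingers":-1},{"dx":-0.018,"dy":-0.19,"dz":0,"ax":0,"ay":0,"az":0,"fingers":-1},{"dx":-0.023,"dy":-0.24,"dz":0,"ax":0,"ay":0,"az":0,"fingers":-1},{"dx":-0.028,"dy":-0.29,"dz":0,"ax":0,"ay":0,"az":0,"fingers":-1},{"dx":-0.031,"dy":-0.325,"dz":0,"ax":0,"ay":0,"az":0,"fingers":-1},{"dx":-0.0325,"dy":-0.344,"dz":0,"ax":0,"ay":0,"az":0,"fingers":-1},{"dx":-0.0325,"dy":-0.344,"dz":0,"ax":0,"ay":0,"az":0,"fingers":-1},{"dx":-0.0325,"dy":-0.344,"dz":0,"ax":0,"ay":0,"az":0,"fingers":-1}]'
python3 - <<'E'
from h import *
from scipy.optimize import least_squares
s=bot.read_state();t=s["tool_pos"]
im,d=bot.read_camera("side");P=cloud("side",d);cv2.imwrite("pics/side2.png",im[100:400,200:520])
near=(np.hypot(P[...,0]-t[0],P[...,1]-t[1])<.05)&(d>0)
q=P[near&(P[...,2]>.16)]
h,_=np.histogram(q[:,2],bins=np.arange(.16,.34,.005));print(dict(zip(np.arange(160,340,5),h)))
z=P[...,2]
for a,b in((.185,.195),(.195,.205),(.205,.215),(.215,.225)):
    w=P[near&(z>a)&(z<b)]
    if len(w)<20: continue
    f=least_squares(lambda c:np.hypot(w[:,0]-c[0],w[:,1]-c[1])-.014,[t[0],t[1]+.005],loss="soft_l1",f_scale=.001)
    print(a,len(w),f.x.round(4),np.abs(f.fun).mean().round(4))
print(t,im.shape)
E
```

```text
time: 5.72
tool_pos: [0.5125, -0.1234, 0.2581]
tcp_rot: [-0.442, -3.107, -0.0]
wrist_force: [0.3, 0.8, -2.8]
width: 0.276
{np.int64(160): np.int64(0), np.int64(165): np.int64(0), np.int64(170): np.int64(3), np.int64(175): np.int64(59), np.int64(180): np.int64(77), np.int64(185): np.int64(87), np.int64(190): np.int64(89), np.int64(195): np.int64(87), np.int64(200): np.int64(79), np.int64(205): np.int64(93), np.int64(210): np.int64(84), np.int64(215): np.int64(82), np.int64(220): np.int64(7), np.int64(225): np.int64(0), np.int64(230): np.int64(79), np.int64(235): np.int64(1064), np.int64(240): np.int64(102), np.int64(245): np.int64(101), np.int64(250): np.int64(104), np.int64(255): np.int64(105), np.int64(260): np.int64(106), np.int64(265): np.int64(110), np.int64(270): np.int64(114), np.int64(275): np.int64(111), np.int64(280): np.int64(118), np.int64(285): np.int64(106), np.int64(290): np.int64(77), np.int64(295): np.int64(128), np.int64(300): np.int64(131), np.int64(305): np.int64(135), np.int64(310): np.int64(141), np.int64(315): np.int64(144), np.int64(320): np.int64(146), np.int64(325): np.int64(140), np.int64(330): np.int64(58)}
0.185 176 [ 0.5122 -0.1255] 0.0005
0.195 166 [ 0.5123 -0.1253] 0.0005
0.205 177 [ 0.5125 -0.1251] 0.0005
0.215 89 [ 0.5125 -0.1251] 0.0005
[ 0.51245786 -0.12339541  0.25807316] (480, 640, 3)
```

View pics/side2.png

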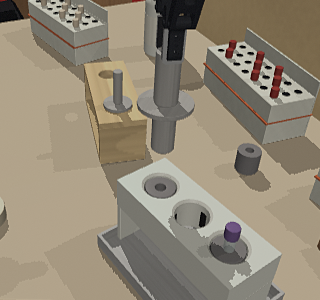

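The rod hangs over the bare bore with less than 2 mm of offset, against 7.5 mm of clearance. Going down.

```bash
python3 -m inch '[{"dx":-0.001,"dy":0,"dz":0.03,"ax":0,"ay":0,"az":0,"fingers":-1},{"dx":-0.001,"dy":0,"dz":0.05,"ax":0,"ay":0,"az":0,"fingers":-1},{"dx":-0.001,"dy":0,"dz":0.06,"ax":0,"ay":0,"az":0,"fingers":-1},{"dx":-0.001,"dy":0,"dz":0.065,"ax":0,"ay":0,"az":0,"fingers":-1},{"dx":-0.001,"dy":0,"dz":0.07,"ax":0,"ay":0,"az":0,"fingers":-1},{"dx":-0.001,"dy":0,"dz":0.07,"ax":0,"ay":0,"az":0,"fingers":-1}]'
python3 go.py
```

```text
time: 6.52
tool_pos: [0.5139, -0.1236, 0.189]
tcp_rot: [-0.441, -3.109, 0.0]
wrist_force: [-0.1, 0.6, 0.2]
width: 0.273
t 6.525 p [ 0.5139 -0.1236  0.189 ] z [-0.002  0.    -1.   ] y [ 0.278  0.961 -0.   ] F [-0.1  0.6  0.2] w 0.27323914700866614
```

```bash
python3 -m inch '[{"dx":0,"dy":0,"dz":0.007,"ax":0,"ay":0,"az":0,"fingers":-1},{"dx":0,"dy":0,"dz":0.014,"ax":0,"ay":0,"az":0,"fingers":-1},{"dx":0,"dy":0,"dz":0.021,"ax":0,"ay":0,"az":0,"fingers":-1},{"dx":0,"dy":0,"dz":0.028,"ax":0,"ay":0,"az":0,"fingers":-1},{"dx":0,"dy":0,"dz":0.035,"ax":0,"ay":0,"az":0,"fingers":-1},{"dx":0,"dy":0,"dz":0.042,"ax":0,"ay":0,"az":0,"fingers":-1},{"dx":0,"dy":0,"dz":0.047,"ax":0,"ay":0,"az":0,"fingers":-1},{"dx":0,"dy":0,"dz":0.047,"ax":0,"ay":0,"az":0,"fingers":-1},{"dx":0,"dy":0,"dz":0.047,"ax":0,"ay":0,"az":0,"fingers":-1}]'
python3 - <<'E'
from h import *
im,d=bot.read_camera("side");P=cloud("side",d);cv2.imwrite("pics/side3.png",cv2.resize(im[200:480,240:520],(560,560)))
t=bot.read_state()["tool_pos"];r=np.hypot(P[...,0]-t[0],P[...,1]-t[1]);q=P[(d>0)&(r<.034)&(r>.018)&(P[...,2]>.1)&(P[...,2]<.15)]
print(np.percentile(q[:,2],[5,25,50,75,95]).round(4))
for m in bot.masks_of("side","sleeve_mid"): print(m["p"],m["box"],np.median(P[m["region"]&(d>0)],0).round(3))
E
```

```text
time: 7.65
tool_pos: [0.514, -0.1237, 0.1423]
tcp_rot: [-0.441, -3.109, 0.0]
wrist_force: [-0.5, 0.2, -3.7]
width: 0.269
[0.1122 0.1191 0.1219 0.1226 0.1234]
0.57 [342.6, 335.3, 366.2, 354.9] [ 0.499 -0.143  0.015]
```

View pics/side3.png

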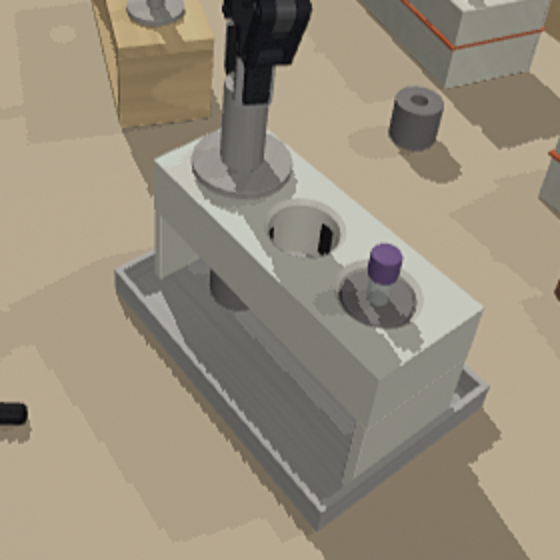

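The sleeve is in the tray (crop 230,288), and the collar sits about 3 mm above the carrier. I'm lowering those last millimetres, then letting go and backing away.

```bash
python3 -m inch '[{"dx":0,"dy":0,"dz":0.0015,"ax":0,"ay":0,"az":0,"fingers":-1},{"dx":0,"dy":0,"dz":0.003,"ax":0,"ay":0,"az":0,"fingers":-1},{"dx":0,"dy":0,"dz":0.003,"ax":0,"ay":0,"az":0,"fingers":-1},{"dx":0,"dy":0,"dz":0.003,"ax":0,"ay":0,"az":0,"fingers":1},{"dx":0,"dy":0,"dz":0.003,"ax":0,"ay":0,"az":0,"fingers":1},{"dx":0,"dy":0,"dz":0.003,"ax":0,"ay":0,"az":0,"fingers":1},{"dx":0,"dy":0,"dz":0.003,"ax":0,"ay":0,"az":0,"fingers":1},{"dx":0,"dy":0,"dz":0.003,"ax":0,"ay":0,"az":0,"fingers":1},{"dx":0,"dy":0,"dz":0.003,"ax":0,"ay":0,"az":0,"fingers":1},{"dx":0,"dy":0,"dz":-0.02,"ax":0,"ay":0,"az":0,"fingers":1},{"dx":0,"dy":0,"dz":-0.06,"ax":0,"ay":0,"az":0,"fingers":1},{"dx":0,"dy":0,"dz":-0.12,"ax":0,"ay":0,"az":0,"fingers":1},{"dx":0,"dy":0,"dz":-0.12,"ax":0,"ay":0,"az":0,"fingers":1},{"dx":0,"dy":0,"dz":-0.12,"ax":0,"ay":0,"az":0,"fingers":1}]'
python3 - <<'E'
from h import *
im,d=bot.read_camera("side");P=cloud("side",d);cv2.imwrite("pics/side4.png",cv2.resize(im[200:480,240:520],(560,560)))
x,y,z=P[...,0],P[...,1],P[...,2];r=np.hypot(x-.5135,y+.125)
q=P[(d>0)&(r<.032)&(r>.018)&(z>.1)&(z<.14)];print("collar",np.percentile(q[:,2],[25,50,75,95]).round(4))
q=P[(d>0)&(r<.025)&(z>.165)&(z<.19)];q2=P[(d>0)&(r<.02)&(z>.174)];print("handle top",z[(d>0)&(r<.018)&(z<.2)].max())
for n in("sleeve_mid","tubed_mid"):
    for m in bot.masks_of("side",n): print(n,m["p"],np.median(P[m["region"]&(d>0)],0).round(3))
print(bot.read_state()["time"],bot.read_state()["wrist_force"])
E
```

```text
time: 9.5
tool_pos: [0.5143, -0.1237, 0.2625]
tcp_rot: [-0.442, -3.11, 0.001]
wrist_force: [0.9, -0.8, -0.3]
width: 0.998
collar [0.1179 0.1186 0.1191 0.1198]
handle top 0.18014643586215573
sleeve_mid 0.72 [ 0.499 -0.144  0.015]
tubed_mid 0.9 [ 0.534 -0.248  0.11 ]
9.65 [-0.74210793  0.37675394  0.41837936]
```

View pics/side4.png

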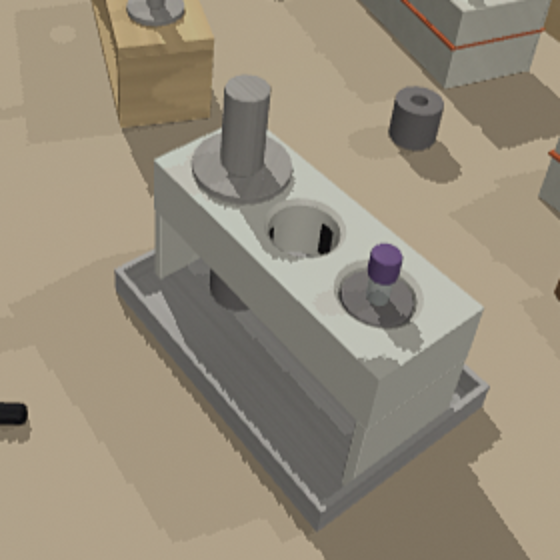

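The rod stands upright and free (crop 245,130), with its collar seated flat on the carrier. The sleeve is in the tray (230,288), and the tube (385,265) hasn't moved. Handing in.

```bash
python3 -c "
from workcell import bot
print(bot.finish_job())"
```

```text
the job is handed in; nothing more can be done
None
```

I took the thick rod from the stand, pushed the bare sleeve down and out of its bore, and left the rod standing there. The job was handed in at about 9.7 s; no verdict is reported.

My last checks, from the side camera and the wrist sensor, all agreed and none failed:
- **Rod:** it stands upright with the gripper off it. The collar's top is at 119 mm, so it rests on the carrier.
- **Bare sleeve:** it is in the tray directly under the bore. The visible part is at a height of about 15 mm.
- **Sleeve with the tube:** it reads the same position as at the start, to the millimetre.
- **Gripper:** it is open and well above everything, with wrist force under 1 N on each axis.

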